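# Drive the gib key of a pump pulley tight

## Task

The belt pulley sits loose on the upright pump shaft. Take the tapered gib key from the wooden stand and start it, tip down, in the keyway between shaft and hub with its flat face against the shaft, then tap it down with the brass drift until it has drawn the pulley over and is wedged tight: it should resist a push of about 20 N, but never push harder than about 25 N or the cast hub may split. Put the drift back in its hole in the stand and leave the things lying round the work alone.

Things in the scene. Friction and masses are not known exactly. Their poses are not given: they have to be found in the camera images.
- bearing_unit: Blue cast bearing unit, 120 mm round foot, fixed on the worktop; its 35 mm steel shaft points up to 103 mm. Origin: centre of the underside, z along the shaft; the keyway is on its -x side. On the shaft sits a grey V-belt pulley (116 mm across, rim 56 to 86 mm above the origin; hub 68 mm across, top face at 100 mm); it does not turn, but the key can draw it 1 to 2 mm to -x.
- keyway (a point): Mouth of the keyway: middle of the shaft's flat keyway floor, level with the hub's top face. The keyway is 14.5 mm wide (y) and open along the whole 48 mm hub; from shaft floor to hub floor (unit's -x) it is 9.5 to 13.5 mm at the mouth, different each time as the pulley sits loose, and narrows 1 mm per 8 mm of depth. The key's tip goes tight 28 to 58 mm below the mouth: only resistance tells.
- key: Steel gib-head taper key, 88 x 12 mm (y), 0.11 kg, tip down in the stand's pocket, leaning up to 5 degrees. Origin: flat face (x = 0), mid width, at the tip; z up to the head; taper and gib look to -x. Shank 70 mm long, 8 mm thick at the tip, 16.75 mm at its top; head 18 mm high, x from 0 to -22 mm. Grasp across the 12 mm width at the head. In the keyway its axes are parallel to the unit's.
- key_head (a point): Centre of the top of the key's head, 88 mm above its tip and 10 mm to -x of its flat face: where the drift should press.
- key_tip (a point): The key's origin: its flat face at the tip. Put in by hand the key stops 12 to 44 mm deep. A push of 5 to 10 N then moves it on while it draws the loose pulley over; once the pulley's bore is hard against the shaft the key wedges, each further mm takes about 5 to 10 N more, and it stays by friction where it is driven.
- drift: Brass drift, a round bar 100 mm long, 0.33 kg, standing upright in the round hole of the stand. Origin: centre of its lower, striking end (20 mm diameter); from 32 mm up it is 24 mm thick, with fine rings from 50 to 86 mm up as a grip. Hold it there, keep it upright and press straight down.
- stand: Wooden stand, 124 x 64 x 40 mm, fixed to the worktop. Origin: centre of its underside. The drift's hole is 30 mm to +x, the key's pocket (13.5 x 14.5 mm) 32 mm to -x of the centre; both are 30 mm deep, so that their floors lie 10 mm above the worktop.
- drift_hole (a point): Centre of the mouth of the drift's hole, 30 mm wide, 30 mm deep, 40 mm above the worktop.
- paste_tin: Bystander: flat green and white tin, 77 mm across, 40 mm high. Origin under its centre.
- hex_nipple: Bystander: grey galvanised pipe nipple standing on end, 45 x 45 x 46 mm. Origin under its centre.
- adjustable_spanner: Bystander: steel adjustable spanner, 209 mm long, lying flat on the robot's side of the work. Origin under its middle.
- thread_tape: Bystander: pink roll of thread tape, 53 mm across, 14 mm high. Origin under its centre.

How it is judged (in metres and radians):
On the way, in this order (a step that is already met when the one before it is completed fails the run):
1. the key stands in the keyway, tip down and flat face to the shaft, and has been let go (horizontal distance between key_tip and keyway below 0.009 m and z of key_tip in the frame of keyway below -0.012 m and angle between the x axis of key and the x axis of bearing_unit, either way round below 0.25 rad and z of key_head in the frame of key_tip above 0.05 m and contact force between the fingers and key below 0.1 N), for 0.2 s.
2. the drift presses the key down and the wedge bites (contact force between drift and key above 8 N and contact force between key and bearing_unit above 20 N), for 0.02 s.
At the end, for the whole second after the job is handed in: Key upright (0.05 rad) in the keyway, tip 25 mm or more below its mouth and within 4 mm of the shaft floor's middle, wedged so that by itself it presses on the shaft with over 20 N (a 20 N push leaves 25 N or more); the drift stands fully down in its hole; both at rest (contact force between key and bearing_unit above 20 N and horizontal distance between key_tip and keyway below 0.004 m and z of key_tip in the frame of keyway below -0.025 m and angle between the z axis of key and the z axis of bearing_unit, either way round below 0.05 rad and angle between the x axis of key and the x axis of bearing_unit, either way round below 0.15 rad and horizontal distance between drift and drift_hole below 0.008 m and z of drift in the frame of drift_hole below -0.026 m and angle between drift's own z axis and vertical below 0.15 rad and linear speed of each of drift, key below 0.02 m/s); the robot touches nothing.
It fails at once if the key is driven so hard that it presses on the shaft with more than 75 N: the hub would split (pushes of 25 N give at most about 65 N) (contact force between key and bearing_unit above 75 N).
It fails at once if a bystander is moved by more than 15 mm (distance of any of paste_tin, hex_nipple, adjustable_spanner, thread_tape from where it was at the start of the episode above 0.015 m).
It also fails if it takes over 56 s, if anything falls off the work surface, if the arm or the gripper's body presses on something with over 40 N, if the wrist force passes 120 N, or if a joint passes its speed limit or range.

## Robot

A 6-joint arm with a two-finger parallel gripper is mounted at the origin on a cart in front of the work surface, level with it; the furniture and walls round the work are solid. World frame = base frame: x ahead of the robot, y to its left, z up, the work surface at z = 0. Lengths are in m, angles in degrees, forces in N, time in s.
With the tool pointing down it reaches from about 0.325 to 0.875 m from the base axis. Payload 4.4 kg.
Tool frame: the origin (TCP) lies on the mounting face of the last link; the fingertips stand 173 mm ahead of it and the grasp point (between the pads) lies 155 mm ahead of it; z points along the fingers, y is the line along which they close (so a half turn about z gives the same grasp; the last joint's range is limited). The gripper opens to 85 mm and grips with 20 to 120 N. Pads are 22 mm wide; open, the fingers measure 114 mm over their backs; the gripper's body (76 mm by 85 mm) begins 54 mm behind the grasp point. The pads swing forward as they close: fully open they stand 13 mm farther back than shut.
Start: joints at [-85.858, 11.837, 88.321, -0, 79.842, -8.623], TCP at [0.127, -0.561, 0.405] pointing down, gripper open.
Joint ranges: [-156.59, 156.59], [-49.26, 127.26], [12.9, 141.05], [-63.56, 243.56], [4.71, 150.69], [-161.64, 161.64]. Speed limits (degrees/s): [159.86, 159.86, 180, 180, 180, 180].

## Interface

Orientations are given as [roll, pitch, yaw] about the fixed x, y, z axes, in that order (R = Rz(yaw) Ry(pitch) Rx(roll)).
In Python, from cell import env gives the robot as it stands.
- The arm moves only by the tool apply_moves, never from a script. Its arguments are lists of equal length, an entry for each row: "hand": the closure, from -1 (fully open) to 1 (shut); "offset": the shift along the tool's x, y, z normalised to -1 to 1, where 1 is 80 mm, a list of three; "roll": the turn about the tool's z normalised to -1 to 1, where 1 is 0.5 rad. In form: {"hand": [hand, ...], "offset": [[tx, ty, tz], ...], "roll": [roll, ...]}. A call has 1 to 20 rows; each row shifts and turns the commanded pose from where the row before left it, along the tool's axes as they then stand; what a row does not reach is not made up. A row lasts 1/12 s, in which the tool goes at most 41.7 mm and 7.16 degrees, less where a joint would pass 70% of its speed; a pose out of reach is approached as far as the arm can. A call with a number of a shift or a turn outside -1 to 1 is refused whole. A call with a gripper value outside its range is refused whole. The fingers move at their own pace and stop on an object; "squeeze" is the grip in N (left out, the last holds). Time passes only in rows, so rows that do not move let the fingers close. It gives the time, the measured TCP pose, the force, the opening and the grip force at its end, in the units of the state.
- env.get_obs(): the state, without advancing time (a new reading comes with each control period).
- env.snapshot(name): name is "scene" or "top" or "wrist"; returns (picture, depth): 384x512x3 uint8, blue, green, red; 384x512 float32, m along the optical axis (not along the pixel's ray), 0 where there is no reading.
- env.calibration(name): a dict with "camera_matrix" (3x3 intrinsics, pixels), "R" (3x3) and "t" (3): a world point X has camera coordinates R X + t; the wrist camera has in their place "tool_from_camera" (4x4, takes a point from camera to tool coordinates, whose origin is the TCP and whose axes are the flange's). Camera axes: x right, y down, z forward; pixel columns grow to the right and rows downward; lengths in m; the calibration is good to about 2 mm. A picture is of the moment at which its call begins: read the wrist's pose just before it. calibration takes no time and is no camera call.
- env.sign_off(): hands the job in; it is judged then, once.
Trained networks look in the newest picture that a camera, given by its name, has taken for a name from the list of things; names that differ only in an ending like _2 or _b are one class to them, and where a whole thing is asked for, a point or a joint stands for the part that bears it (a point fixed in the world has none). Each returns a list of dicts, best first, with "p" (0 to 1); they miss things now and then, are a little off and sometimes report something else, mostly with a low value. They report only what shows in the picture. A call takes as long as a camera call.
- env.regions_of(camera, name): "mask" (384x512 bool, what is visible of it) and "pixel" ([column, row] in pixels, amid what is visible of it).
- env.tip_of(camera, name): "pixel" ([column, row] in pixels: a listed point, or the origin of a listed thing).
The state is a dict: "time_s": time; "joints": joint angles; "qd": joint speeds; "joint_efforts": joint torques, N m; "position": TCP position; "tool_rot": TCP orientation; "wrist_force": force on the tool from outside, world axes, zero at the start; "ft_torque": the same for the moment, N m; "gripper_width": opening from 0.0 (shut) to 1.0 (fully open); "gripper_force": force on a finger pad.
Only numpy, scipy, OpenCV 4.12 (cv2) and the standard library are available. Lean on these libraries where they do the work, as an engineer would, in place of code of your own. Each camera call takes 0.05 s, during which the arm holds its last target. There are 200 camera calls.

## Working session

There is one attempt and no reset: what is moved stays moved. The work goes in short steps, Python scripts to look and compute and a tool call to move; the robot and the scene stay as the last step left them, time stands still between calls to the robot, and variables do not carry over. Pictures are saved under pics/ and viewed, at most 12 in all, crops included, and the job is handed in when it is done.

Besides the shell and the picture viewer there is one more tool, called as a command line: name --pt "numbers of a row" for each row, then --argument value for the rest. apply_moves: Moves the arm, as the interface text tells. Its arguments: {"type":"object","properties":{"hand":{"type":"array","items":{"type":"number"}},"offset":{"type":"array","items":{"type":"array","items":{"type":"number","minimum":-1,"maximum":1}}},"roll":{"type":"array","items":{"type":"number","minimum":-1,"maximum":1}},"squeeze":{"type":"number"}},"required":["hand","offset","roll"]}

```bash
mkdir -p pics; ls; cat > h.py <<'E'
import numpy as np, cv2
from cell import env
from scipy.spatial.transform import Rotation as Ro
def world(cam,px,d,o=None):
    c=env.calibration(cam);K=np.array(c["camera_matrix"])
    px=np.atleast_2d(px).astype(float);d=np.atleast_1d(d)
    P=np.c_[(px[:,0]-K[0,2])/K[0,0]*d,(px[:,1]-K[1,2])/K[1,1]*d,d]
    if cam=="wrist":
        T=np.array(c["tool_from_camera"]);P=P@T[:3,:3].T+T[:3,3]
        return P@Ro.from_euler('xyz',o["tool_rot"],degrees=True).as_matrix().T+np.array(o["position"])
    return (P-np.array(c["t"]))@np.array(c["R"])
def cloud(cam,mask,dep,o=None):
    v,u=np.nonzero(mask&(dep>0));return world(cam,np.c_[u,v],dep[v,u],o)
E
python3 - <<'E'
from h import *
o=env.get_obs();print({k:np.round(v,3) for k,v in o.items()})
for cam in("top","scene"):
    im,d=env.snapshot(cam);cv2.imwrite(f"pics/{cam}0.png",im);np.save(f"{cam}0.npy",d)
    for n in["bearing_unit","key","drift","stand","paste_tin","hex_nipple","adjustable_spanner","thread_tape"]:
        r=env.regions_of(cam,n)
        if r:
            P=cloud(cam,r[0]["mask"],d)
            print(cam,n,round(r[0]["p"],2),np.round(r[0]["pixel"]),np.round(np.median(P,0),3),np.round(P.min(0),3),np.round(P.max(0),3))
    for n in["keyway","key_head","drift","drift_hole","bearing_unit","stand"]:
        for r in env.tip_of(cam,n)[:1]:
            u,v=np.round(r["pixel"]).astype(int);print(cam,n,round(r["p"],2),u,v,np.round(world(cam,[u,v],d[v,u]),4))
E
```

```text
pics
{'time_s': np.float64(0.0), 'joints': array([-8.5857e+01,  1.1884e+01,  8.8406e+01, -1.0000e-03,  7.9841e+01,
       -8.6230e+00]), 'qd': array([ 0.033,  0.053, -0.01 , -0.036,  0.099,  0.136]), 'joint_efforts': array([ 1.0000e-03, -3.8303e+01, -2.9160e+01, -0.0000e+00,  1.0000e-02,
       -0.0000e+00]), 'position': array([ 0.127, -0.56 ,  0.404]), 'tool_rot': array([-1.7987e+02, -1.9000e-02,  1.2766e+01]), 'wrist_force': array([ 0.353, -0.342, -0.056]), 'ft_torque': array([ 0.033, -0.024,  0.023]), 'gripper_force': np.float64(0.0), 'gripper_width': np.float64(0.996)}
top bearing_unit 0.81 [315. 186.] [ 0.506 -0.1    0.101] [ 0.456 -0.126 -0.002] [ 0.543 -0.049  0.109]
top key 0.65 [210. 202.] [0.467 0.153 0.097] [0.455 0.145 0.035] [0.477 0.161 0.101]
top stand 0.64 [214. 193.] [0.502 0.14  0.04 ] [ 0.439  0.093 -0.   ] [0.569 0.188 0.098]
top paste_tin 0.92 [250. 142.] [0.626 0.054 0.039] [ 0.59   0.015 -0.003] [0.666 0.092 0.045]
top hex_nipple 0.66 [349. 141.] [ 0.625 -0.208  0.03 ] [ 0.604 -0.227 -0.001] [ 0.645 -0.192  0.052]
top adjustable_spanner 0.87 [282. 240.] [ 0.385
[... 674 characters left out ...]
68 [247. 238.] [0.482 0.158 0.037] [ 0.431  0.078 -0.003] [0.57  0.192 0.055]
scene paste_tin 0.83 [230. 199.] [0.622 0.072 0.038] [0.54  0.002 0.002] [0.694 0.125 0.108]
scene hex_nipple 0.69 [280. 163.] [ 0.617 -0.203  0.037] [ 0.558 -0.275 -0.003] [ 0.636 -0.115  0.087]
scene adjustable_spanner 0.75 [310. 228.] [ 0.38  -0.008  0.009] [ 0.367 -0.098 -0.001] [0.412 0.105 0.015]
scene keyway 0.7 293 173 [[ 0.4953 -0.0924  0.1002]]
scene key_head 0.69 253 223 [[0.4586 0.159  0.0987]]
scene drift 0.45 237 230 [[0.5158 0.154  0.0411]]
scene drift_hole 0.8 236 225 [[0.5276 0.1431 0.0454]]
scene bearing_unit 0.97 292 195 [[ 0.4815 -0.0713  0.0376]]
scene stand 0.7 244 238 [[0.4818 0.1676 0.0404]]
```

```bash
python3 - <<'E'
import cv2,numpy as np
a=cv2.imread("pics/top0.png")[120:260,170:380];b=cv2.imread("pics/scene0.png")[130:270,200:350]
a=cv2.resize(a,None,fx=3.8,fy=3.8,interpolation=cv2.INTER_CUBIC);cv2.imwrite("pics/a.png",a)
b=cv2.resize(b,None,fx=4,fy=4,interpolation=cv2.INTER_CUBIC);cv2.imwrite("pics/b.png",b)
E
```

```text
(no output)
```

View pics/a.png

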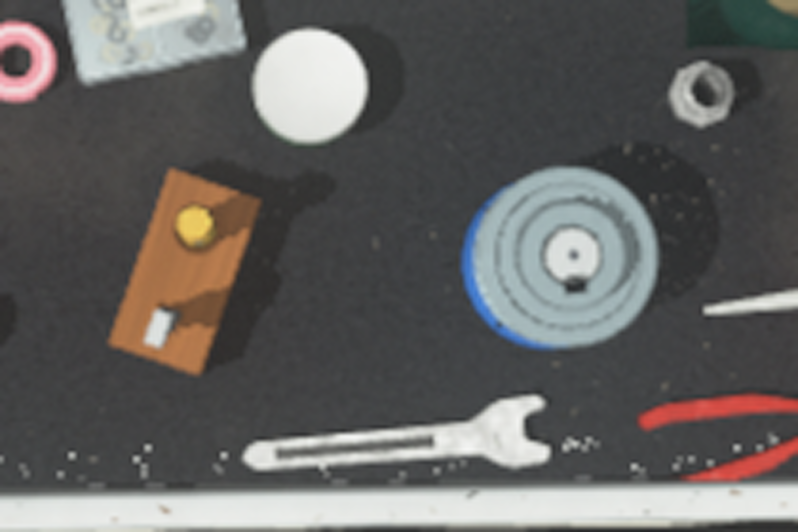

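View pics/b.png

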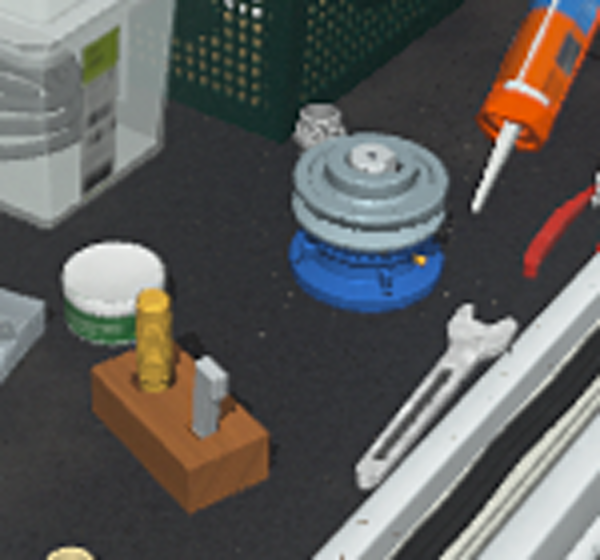

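The top view shows the stand at about (185,270), with the drift at its upper end and the key at (158,327). The pulley's keyway notch is at (575,285), on the robot's side of the shaft (573,255). In the scene view the gib looks right, toward the robot.

```bash
cat >> h.py <<'E'
def go(p,yaw,o=None):
    o=o or env.get_obs();R=Ro.from_euler('xyz',o["tool_rot"],degrees=True)
    d=R.inv().apply(np.array(p)-o["position"]);dy=(o["tool_rot"][2]-yaw+180)%360-180
    print("pos",np.round(o["position"],4),np.round(o["tool_rot"],2),"t",round(float(o["time_s"]),2),"units",np.round(d/.08,3),"roll",round(float(np.radians(dy)/.5),3))
E
python3 - <<'E'
from h import *
c=env.calibration("wrist");print(c["camera_matrix"],np.round(c["tool_from_camera"],4))
go([.50,-.10,.37],0)
E
```

```text
[[291.00739247   0.         257.75180523]
 [  0.         291.00739247 192.91624659]
 [  0.           0.           1.        ]] [[ 1.100e-03 -9.621e-01 -2.727e-01  7.090e-02]
 [ 1.000e+00  9.000e-04  8.000e-04 -2.000e-04]
 [-6.000e-04 -2.727e-01  9.621e-01  3.000e-02]
 [ 0.000e+00  0.000e+00  0.000e+00  1.000e+00]]
pos [ 0.127  -0.5608  0.4047] [180.     0.    12.77] t 1.5 units [ 5.82  -4.587  0.434] roll 0.446
```

apply_moves --hand '[-1, -1, -1, -1, -1, -1, -1, -1, -1, -1, -1, -1, -1, -1, -1, -1, -1, -1, -1, -1]' --pt "0.323 -0.255 0.024" --pt "0.323 -0.255 0.024" --pt "0.323 -0.255 0.024" --pt "0.323 -0.255 0.024" --pt "0.323 -0.255 0.024" --pt "0.323 -0.255 0.024" --pt "0.323 -0.255 0.024" --pt "0.323 -0.255 0.024" --pt "0.323 -0.255 0.024" --pt "0.323 -0.255 0.024" --pt "0.323 -0.255 0.024" --pt "0.323 -0.255 0.024" --pt "0.323 -0.255 0.024" --pt "0.323 -0.255 0.024" --pt "0.323 -0.255 0.024" --pt "0.323 -0.255 0.024" --pt "0.323 -0.255 0.024" --pt "0.323 -0.255 0.024" --pt "0 0 0" --pt "0 0 0" --roll '[0, 0, 0, 0, 0, 0, 0, 0, 0, 0, 0, 0, 0, 0, 0, 0, 0, 0, 0.223, 0.223]'

```text
time_s: 3.17
position: [0.5005, -0.0981, 0.37]
tool_rot: [-180.0, 0.0, -0.1]
wrist_force: [-0.9, -0.9, 0.5]
gripper_width: 0.997
gripper_force: 0.0
```

apply_moves --hand '[-1, -1]' --pt "0 0 0" --pt "0 0 0" --roll '[0, 0]'

```text
time_s: 3.33
position: [0.4996, -0.0998, 0.3701]
tool_rot: [180.0, 0.0, 0.2]
wrist_force: [-0.8, -0.4, -0.5]
gripper_width: 1.0
gripper_force: 0.0
```

```bash
python3 - <<'E'
from h import *
o=env.get_obs();im,d=env.snapshot("wrist")
np.savez("w1.npz",im=im,d=d,p=o["position"],r=o["tool_rot"])
for n in["keyway","bearing_unit"]:
    for r in env.tip_of("wrist",n)[:2]:
        u,v=np.round(r["pixel"]).astype(int);print(n,round(r["p"],2),u,v,np.round(world("wrist",[u,v],d[v,u],o),4))
cv2.imwrite("pics/w1.png",im)
go([.46,.155,.40],-22)
E
```

```text
keyway 0.61 268 198 [[ 0.4987 -0.1081  0.1033]]
bearing_unit 0.73 265 166 [[ 0.526  -0.1053  0.1018]]
bearing_unit 0.31 112 56 [[0.6194 0.0391 0.0395]]
pos [ 0.4994 -0.1003  0.3702] [ 1.8e+02 -1.0e-02  4.0e-02] t 3.48 units [-0.49  -3.191 -0.373] roll 0.769
```

View pics/w1.png

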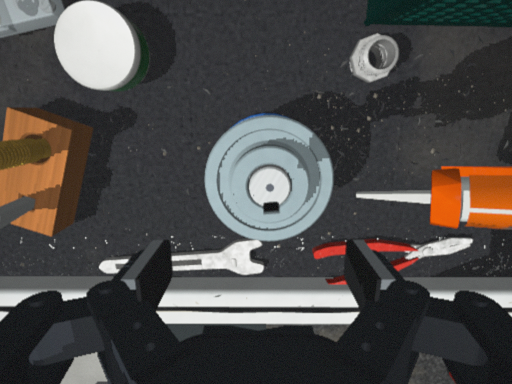

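The pulley is centred in view: shaft at about (270,187), dark keyway notch at (271,207), directly toward the robot. I'll measure it in the rectified plane z=0.1.

```bash
cat >> h.py <<'E'
def rect(im,o,z,c,half,s=0.00025):
    """orthographic view of plane z; image up=+x, left=+y"""
    k=env.calibration("wrist");K=np.array(k["camera_matrix"]);T=np.array(k["tool_from_camera"])
    R=Ro.from_euler('xyz',o["tool_rot"],degrees=True).as_matrix()
    n=int(2*half/s);j,i=np.meshgrid(np.arange(n),np.arange(n))
    X=np.stack([c[0]+half-i*s,c[1]+half-j*s,np.full(i.shape,z)],-1)
    P=((X-np.array(o["position"]))@R-T[:3,3])@T[:3,:3]
    return cv2.remap(im,(P[...,0]/P[...,2]*K[0,0]+K[0,2]).astype(np.float32),(P[...,1]/P[...,2]*K[1,1]+K[1,2]).astype(np.float32),cv2.INTER_CUBIC)
E
python3 - <<'E'
from h import *
w=np.load("w1.npz");o=dict(position=w["p"],tool_rot=w["r"])
r=rect(w["im"],o,.1,(.50,-.105),.045,.00015)
cv2.imwrite("pics/r1.png",r)
g=cv2.cvtColor(r,cv2.COLOR_BGR2GRAY)
m=(g<70).astype(np.uint8);n,l,s,c=cv2.connectedComponentsWithStats(m)
for i in range(1,n):
    if s[i,4]>500:
        cnt=cv2.findContours((l==i).astype(np.uint8),0,1)[0][0]
        print(s[i],"c",.545-c[i][1]*.00015,-.06-c[i][0]*.00015,cv2.minAreaRect(cnt))
m=(g>200).astype(np.uint8);n,l,s,c=cv2.connectedComponentsWithStats(m)
for i in range(1,n):
    if s[i,4]>2000:
        cnt=cv2.findContours((l==i).astype(np.uint8),0,1)[0][0];e=cv2.minEnclosingCircle(cnt)
        print("br",s[i],"c",.545-e[0][1]*.00015,-.06-e[0][0]*.00015,"r",e[1]*.00015)
# shaft top points / hub plane height
P=cloud("wrist",np.ones(w["d"].shape,bool),w["d"],o);q=P[(np.hypot(P[:,0]-.505,P[:,1]+.105)<.012)];print(np.median(q,0))
# rim from depth
q=P[(P[:,2]>.078)&(P[:,2]<.12)&(np.hypot(P[:,0]-.5,P[:,1]+.1)<.08)];h=cv2.minEnclosingCircle(q[:,:2].astype(np.float32));print(h,np.percentile(q[:,2],[5,25,50,75,95]))
E
```

```text
[  0   0  29  44 593] c 0.5429172006745363 -0.061340893760539625 ((4.748386383056641, 15.475690841674805), (22.08027458190918, 51.31275939941406), 33.070674896240234)
[ 292  339   91   60 4546] c 0.48973516278046636 -0.11069020017597889 ((337.06817626953125, 367.8630676269531), (54.724456787109375, 90.35044860839844), 85.48600769042969)
[    0   396   200   204 16209] c 0.46542204330927267 -0.06916510272071072 ((99.5, 497.5), (199.0, 203.0), 0.0)
[  286   463   314   137 13302] c 0.46081550518718994 -0.13637210193955795 ((442.49993896484375, 531.0), (312.99993896484375, 135.99996948242188), -0.0)
br [  213   143   225   212 33754] c 0.50718125 -0.10874999999999999 r 0.01683397521972656
br [ 125  576  156   24 2219] c 0.45522500000000005 -0.090375 r 0.01162525634765625
[ 0.51204059 -0.10431391  0.28025748]
((0.5087605714797974, -0.1090317815542221), 0.058286141604185104) [0.08269131 0.084665   0.08643364 0.1004154  0.10363909]
```

View pics/r1.png

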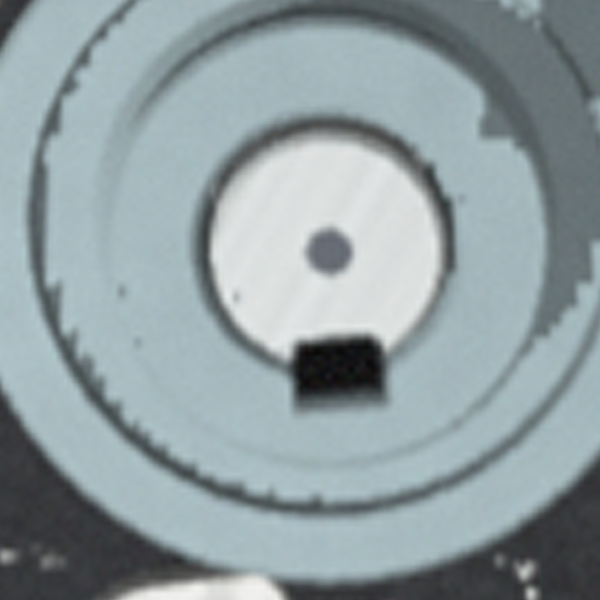

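apply_moves --hand '[-1, -1, -1, -1, -1, -1, -1, -1, -1, -1, -1, -1, -1, -1]' --pt "-0.05 -0.355 -0.04" --pt "-0.05 -0.355 -0.04" --pt "-0.05 -0.355 -0.04" --pt "-0.05 -0.355 -0.04" --pt "-0.05 -0.355 -0.04" --pt "-0.05 -0.355 -0.04" --pt "-0.05 -0.355 -0.04" --pt "-0.05 -0.355 -0.04" --pt "-0.05 -0.355 -0.04" --pt "0 0 0" --pt "0 0 0" --pt "0 0 0" --pt "0 0 0" --pt "0 0 0" --roll '[0, 0, 0, 0, 0, 0, 0, 0, 0, 0.2, 0.2, 0.2, 0.169, 0]'

```text
time_s: 4.65
position: [0.4636, 0.1554, 0.3991]
tool_rot: [-180.0, -0.0, -22.1]
wrist_force: [0.2, -0.4, -0.0]
gripper_width: 1.009
gripper_force: 0.0
```

```bash
python3 - <<'E'
from h import *
o=env.get_obs();im,d=env.snapshot("wrist")
np.savez("w2.npz",im=im,d=d,p=o["position"],r=o["tool_rot"]);print(o["position"],o["tool_rot"])
for n in["key_head","drift_hole","stand","drift"]:
    for r in env.tip_of("wrist",n)[:1]:
        u,v=np.round(r["pixel"]).astype(int);print(n,round(r["p"],2),u,v,np.round(world("wrist",[u,v],d[v,u],o),4))
for n in["key","drift","stand"]:
    for r in env.regions_of("wrist",n)[:1]:
        P=cloud("wrist",r["mask"],d,o);q=P[P[:,2]>P[:,2].max()-.008];print(n,r["p"],r["pixel"],q.mean(0),P.max(0),len(q),cv2.minAreaRect(q[:,:2].astype(np.float32)))
cv2.imwrite("pics/w2.png",im[60:300,120:400].repeat(2,0).repeat(2,1))
E
```

```text
[0.46355634 0.15539522 0.39905127] [-1.79991420e+02 -1.19198687e-02 -2.20889346e+01]
key_head 0.56 261 185 [[0.4644 0.1528 0.0984]]
drift_hole 0.56 257 107 [[0.5322 0.1294 0.11  ]]
stand 0.69 252 112 [[0.53   0.1349 0.111 ]]
drift 0.97 253 111 [[0.5304 0.1338 0.1105]]
key 0.76 [260.2, 179.3] [0.46688538 0.15370141 0.09799652] [0.48048397 0.16986285 0.09999712] 294 ((0.46602651476860046, 0.15418262779712677), (0.011589930392801762, 0.023006170988082886), 68.27969360351562)
stand 0.88 [258.9, 131.7] [0.5422811  0.12579621 0.10634258] [0.57255023 0.18919916 0.10655069] 2 ((0.5422811508178711, 0.12579621374607086), (0.005993973929435015, 0.0), -112.23477935791016)
```

View pics/w2.png

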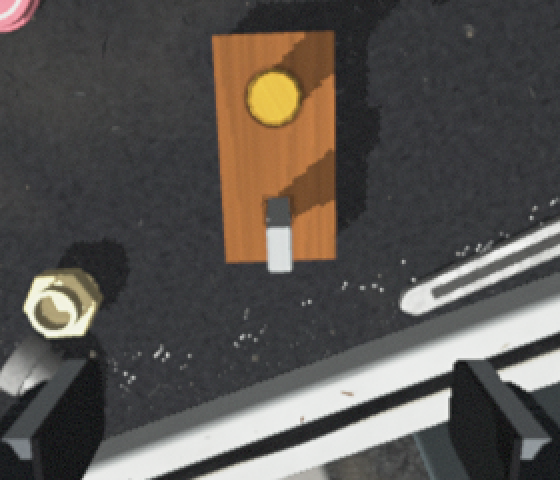

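Wrist picture: key at about (278,235) in the crop. Its dark flat face (row 210) looks toward the drift (272,97) and the head top lies behind it, so the gib points toward the stand's −x. Keyway notch: yaw about +4°, floor x≈0.495, y≈−0.1105, gap about 10.5 mm. Next I'll refine the key head.

```bash
python3 - <<'E'
from h import *
w=np.load("w2.npz");o=dict(position=w["p"],tool_rot=w["r"])
def blob(z,c,half,f,s=.00015):
    r=rect(w["im"],o,z,c,half,s);m=f(r).astype(np.uint8)
    n,l,st,ce=cv2.connectedComponentsWithStats(m);i=1+np.argmax(st[1:,4])
    cnt=max(cv2.findContours((l==i).astype(np.uint8),0,1)[0],key=len);a=cv2.minAreaRect(cnt)
    print([c[0]+half-a[0][1]*s,c[1]+half-a[0][0]*s],np.array(a[1])*s,a[2],st[i,4]);return r
r=blob(.098,(.462,.155),.025,lambda r:(cv2.cvtColor(r,cv2.COLOR_BGR2GRAY)>165)&(r[...,0]>150))
r2=blob(.110,(.53,.134),.03,lambda r:(r[...,2]>200)&(r[...,0]<130))
cv2.imwrite("pics/r2.png",np.hstack([r,cv2.resize(r2,r.shape[1::-1])]))
# stand box from depth top z~.04
P=cloud("wrist",np.ones(w["d"].shape,bool),w["d"],o);q=P[(abs(P[:,2]-.04)<.005)&(np.hypot(P[:,0]-.5,P[:,1]-.145)<.09)]
print(cv2.minAreaRect(q[:,:2].astype(np.float32)),np.median(q[:,2]))
go([.4645,.1545,.245],-22)
E
```

```text
[0.46547316436767583, 0.1542900375366211] [0.01167412 0.0218113 ] 19.604087829589844 10742
[0.5311431411743165, 0.13043844528198242] [0.01971963 0.02036854] 57.2647705078125 14228
((0.5043551325798035, 0.1399790644645691), (0.06408890336751938, 0.12439266592264175), 70.05643463134766) 0.040659080912154616
pos [0.4636 0.1556 0.3989] [-180.     -0.    -22.02] t 5.05 units [0.015 0.009 1.924] roll -0.001
```

View pics/r2.png

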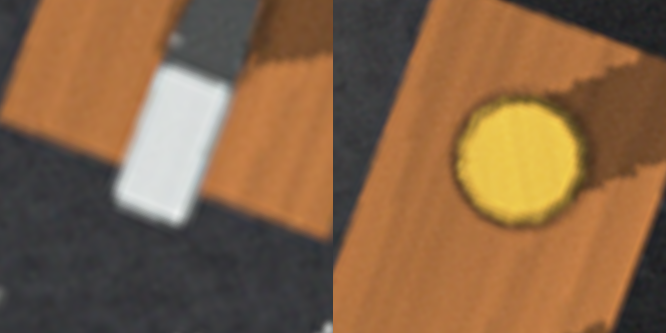

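apply_moves --hand '[-1, -1, -1, -1, -1, -1, -1, -1, -1, 1, 1, 1, 1, 1, 1, 1, 1, 1]' --pt "0 0 0" --pt "0.028 0.007 0.3" --pt "0 0 0.3" --pt "0 0 0.3" --pt "0 0 0.3" --pt "0 0 0.3" --pt "0 0 0.3" --pt "0 0 0.15" --pt "0 0 0" --pt "0 0 0" --pt "0 0 0" --pt "0 0 0" --pt "0 0 0" --pt "0 0 0" --pt "0 0 0" --pt "0 0 0" --pt "0 0 0" --pt "0 0 0" --roll '[-0.07, 0, 0, 0, 0, 0, 0, 0, 0, 0, 0, 0, 0, 0, 0, 0, 0, 0]' --squeeze 40

```text
time_s: 6.55
position: [0.4659, 0.1543, 0.2437]
tool_rot: [-180.0, -0.1, -20.0]
wrist_force: [-1.2, -0.1, 5.4]
gripper_width: 0.132
gripper_force: 41.8
```

apply_moves --hand '[1, 1, 1, 1, 1, 1, 1, 1, 1, 1, 1, 1, 1, 1, 1, 1, 1, 1, 1, 1]' --pt "0 0 -0.29" --pt "0 0 -0.29" --pt "0 0 -0.29" --pt "0 0 -0.29" --pt "0 0 -0.29" --pt "0 0 -0.29" --pt "0.1665 0.381 0" --pt "0.1665 0.381 0" --pt "0.1665 0.381 0" --pt "0.1665 0.381 0" --pt "0.1665 0.381 0" --pt "0.1665 0.381 0" --pt "0.1665 0.381 0" --pt "0.1665 0.381 0" --pt "0 0 0" --pt "0 0 0" --pt "0 0 0" --pt "0 0 0" --pt "0 0 0" --pt "0 0 0" --roll '[0, 0, 0, 0, 0, 0, 0, 0, 0, 0, 0, 0, 0, 0, -0.2095, -0.2095, -0.2095, -0.2095, 0, 0]'

```text
time_s: 8.22
position: [0.4818, -0.111, 0.3814]
tool_rot: [-180.0, 0.1, 3.8]
wrist_force: [0.3, 0.8, -1.5]
gripper_width: 0.133
gripper_force: 40.9
```

```bash
python3 - <<'E'
from h import *
o=env.get_obs();im,d=env.snapshot("wrist")
np.savez("w3.npz",im=im,d=d,p=o["position"],r=o["tool_rot"]);print(o["position"],o["tool_rot"],o["wrist_force"],o["gripper_width"])
for n in["key_tip","keyway","key_head"]:
    for r in env.tip_of("wrist",n)[:1]: print(n,r["p"],r["pixel"])
cv2.imwrite("pics/w3.png",cv2.resize(im[140:300,180:350],None,fx=3.7,fy=3.7,interpolation=cv2.INTER_CUBIC))
# columns: project expected key points
c=env.calibration("wrist");K=np.array(c["camera_matrix"]);T=np.array(c["tool_from_camera"])
for p in([.011,0,.165],[.011,0,.234],[.011,.006,.234],[.011,-.006,.234]):
    q=T[:3,:3].T@(np.array(p)-T[:3,3]);print(p,(K@(q/q[2]))[:2])
E
```

```text
[ 0.48183988 -0.11104087  0.38143464] [-1.79954129e+02  5.81321533e-02  3.81386220e+00] [ 0.2646428   0.84811232 -1.54209387] 0.13311972812580397
key_tip 0.78 [258.5, 187.9]
keyway 0.91 [253.8, 179.5]
key_head 0.65 [257.7, 275.3]
[0.011, 0, 0.165] [258.44976018 234.13311284]
[0.011, 0, 0.234] [258.18419452 195.51194179]
[0.011, 0.006, 0.234] [266.39650271 195.51908921]
[0.011, -0.006, 0.234] [249.97152809 195.50479404]
```

View pics/w3.png

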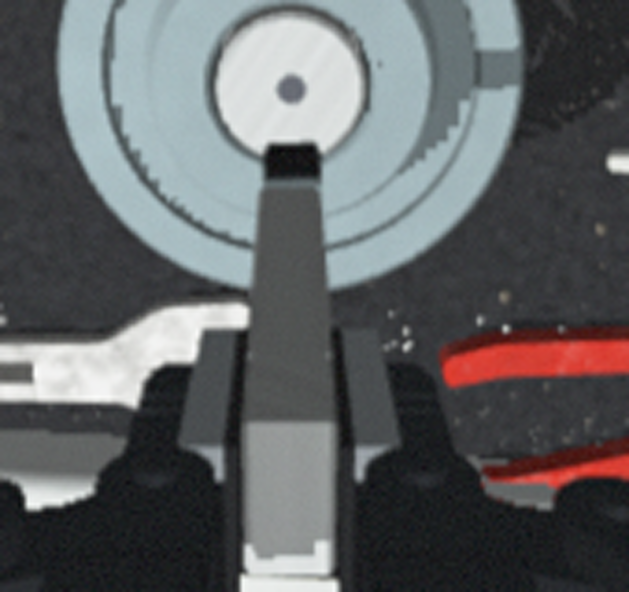

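The key is in hand: tip edge at crop row 187 (cols 259–325), keyway floor edge at row 145 (cols 266–321), hub-side edge at row 178. I'll back-project these.

```bash
python3 - <<'E'
from h import *
w=np.load("w3.npz");o=dict(position=w["p"],tool_rot=w["r"])
c=env.calibration("wrist");K=np.array(c["camera_matrix"]);T=np.array(c["tool_from_camera"])
def pt(uv,z):
    u=np.array(uv)/3.7+[180,140]-.37; d=T[:3,:3]@np.linalg.inv(K)@[u[0],u[1],1]
    return T[:3,3]+d*(z-T[2,3])/d[2]
H=o["position"][2]
for z in(.143,.146):
  print("headtop",z,[np.round(pt(p,z)*1e3,2) for p in((246,420),(333,420))])
for z in(.231,.234): print("tip",z,[np.round(pt(p,z)*1e3,2) for p in((259,187),(325,187))])
print("floor",[np.round(pt(p,H-.103)*1e3,2) for p in((266,146),(321,144))])
print("hub",[np.round(pt(p,H-.100)*1e3,2) for p in((265,178),(321,178))])
print("shaft",np.round(pt((291,89),H-.103)*1e3,2))
E
```

```text
headtop 0.143 [array([ 11.91,  -5.35, 143.  ]), array([ 11.92,   4.73, 143.  ])]
headtop 0.146 [array([ 10.35,  -5.48, 146.  ]), array([ 10.35,   4.87, 146.  ])]
tip 0.231 [array([ 15.86,  -6.14, 231.  ]), array([ 15.87,   6.64, 231.  ])]
tip 0.234 [array([ 15.04,  -6.22, 234.  ]), array([ 15.05,   6.74, 234.  ])]
floor [array([ 12.96,  -5.75, 278.43]), array([ 13.45,   7.26, 278.43])]
hub [array([  4.33,  -6.09, 281.43]), array([  4.34,   7.43, 281.43])]
shaft [2.6600e+01 1.4000e-01 2.7843e+02]
```

```bash
python3 - <<'E'
from h import *
w=np.load("w3.npz");d=w["d"]
c=env.calibration("wrist");K=np.array(c["camera_matrix"]);T=np.array(c["tool_from_camera"])
for v in list(range(184,200,2))+list(range(200,300,8)):
    u=259; z=d[v,u];p=T[:3,:3]@(np.linalg.inv(K)@[u,v,1]*z)+T[:3,3]
    row=d[v,235:285]; ins=np.nonzero(abs(row-z)<.004)[0]+235
    print(v,round(float(z),4),np.round(p*1e3,1),ins.min(),ins.max(),"w",round((ins.max()-ins.min()+1)*z/.291,1),"ctr",round(((ins.max()+ins.min())/2-K[0,2])*z/.291,1))
E
```

```text
184 0.2689 [  5.4   0.9 290.9] 251 265 w 13.9 ctr 0.2
186 0.2631 [  5.1   0.8 284.8] 244 282 w 35.3 ctr 4.7
188 0.2614 [  3.8   0.8 282.6] 235 284 w 44.9 ctr 1.6
190 0.2077 [ 16.2   0.6 230.3] 252 263 w 8.6 ctr -0.2
192 0.2025 [ 16.2   0.5 225. ] 250 266 w 11.8 ctr 0.2
194 0.1992 [ 15.8   0.5 221.4] 249 266 w 12.3 ctr -0.2
196 0.1962 [ 15.3   0.5 218.1] 249 266 w 12.1 ctr -0.2
198 0.1926 [ 15.1   0.5 214.3] 249 266 w 11.9 ctr -0.2
200 0.1889 [ 14.9   0.5 210.5] 249 266 w 11.7 ctr -0.2
208 0.1754 [ 14.2   0.4 196.2] 248 267 w 12.1 ctr -0.2
216 0.1644 [ 13.4   0.4 184.5] 247 268 w 12.4 ctr -0.1
224 0.1541 [ 12.9   0.3 173.7] 247 268 w 11.7 ctr -0.1
232 0.1462 [ 12.1   0.3 165.2] 235 282 w 24.1 ctr 0.4
240 0.1384 [ 11.5   0.2 157. ] 235 283 w 23.3 ctr 0.6
248 0.1308 [ 11.3   0.2 149.1] 235 283 w 22.0 ctr 0.6
256 0.1274 [  9.5   0.2 145. ] 245 270 w 11.4 ctr -0.1
264 0.1283 [  5.7   0.2 144.9] 245 270 w 11.5 ctr -0.1
272 0.1294 [  1.7   0.2 144.9] 245 270 w 11.6 ctr -0.1
280 0.1305 [ -2.4   0.2 144.9] 245 270 w 11.7 ctr -0.1
288 0.1331 [ -7.4   0.2 146.2] 245 270 w 11.9 ctr -0.1
296 0.4291 [-192.5    1.8  401.4] 245 262 w 26.5 ctr -6.3
```

apply_moves --hand '[1, 1, 1, 1, 1, 1]' --pt "0 0 0" --pt "-0.045 0.0125 0.17" --pt "0 0 0.17" --pt "0 0 0.17" --pt "0 0 0" --pt "0 0 0" --roll '[-0.06, 0, 0, 0, 0, 0]'

```text
time_s: 8.92
position: [0.4783, -0.1123, 0.3407]
tool_rot: [-179.9, 0.1, 5.7]
wrist_force: [0.4, -0.4, -0.6]
gripper_width: 0.133
gripper_force: 40.9
```

```bash
cat >> h.py <<'E'
def keyprof(tag,x0=180,y0=120):
    o=env.get_obs();im,d=env.snapshot("wrist");np.savez(tag+".npz",im=im,d=d,p=o["position"],r=o["tool_rot"])
    print(np.round(o["position"],4),np.round(o["tool_rot"],2),np.round(o["wrist_force"],1),o["gripper_width"],o["time_s"])
    cv2.imwrite(f"pics/{tag}.png",cv2.resize(im[y0:y0+160,x0:x0+170],None,fx=3.7,fy=3.7,interpolation=cv2.INTER_CUBIC))
    c=env.calibration("wrist");K=np.array(c["camera_matrix"]);T=np.array(c["tool_from_camera"]);L=[]
    for v in range(150,296,2):
        u=259;p=T[:3,:3]@(np.linalg.inv(K)@[u,v,1]*d[v,u])+T[:3,3];L.append([v,*p*1e3])
    L=np.array(L);return L
def line(L):
    s=L[(L[:,3]>150)&(L[:,3]<228)&(L[:,1]>4)&(L[:,1]<20)];f=np.polyfit(s[:,3],s[:,1],1)
    print("lean",f[0],"face at tip(232.5)",np.polyval(f,232.5),"tops",L[L[:,3]<150][:3],"n",len(s))
E
python3 - <<'E'
from h import *
L=keyprof("w4");line(L);print(np.round(L[8:24],1))
E
```

```text
[ 0.4783 -0.1123  0.3407] [-1.7994e+02  1.0000e-01  5.6700e+00] [ 0.4 -0.4 -0.6] 0.1328083515220903 8.9167
lean 0.06460449699797441 face at tip(232.5) 16.557601015874365 tops [[ 1.62000000e+02  7.08091182e+01 -4.33743585e-01  2.99655296e+01]
 [ 2.48000000e+02  1.17064997e+01  2.47274432e-01  1.48289415e+02]
 [ 2.50000000e+02  1.04293239e+01  2.52806140e-01  1.48868770e+02]] n 28
[[166.   32.4   0.6 236.2]
 [168.   31.    0.6 236.2]
 [170.   29.3   0.6 237.3]
 [172.   28.1   0.6 235.8]
 [174.   26.4   0.6 237.2]
 [176.   24.8   0.6 237.5]
 [178.   23.4   0.6 236.9]
 [180.   22.    0.6 236.9]
 [182.   20.3   0.6 237.4]
 [184.   19.1   0.6 236.4]
 [186.   10.8   0.8 262.8]
 [188.   10.1   0.8 258.8]
 [190.   16.1   0.6 230.5]
 [192.   16.1   0.6 225.4]
 [194.   15.9   0.6 221.1]
 [196.   15.4   0.6 217.8]]
```

View pics/w4.png

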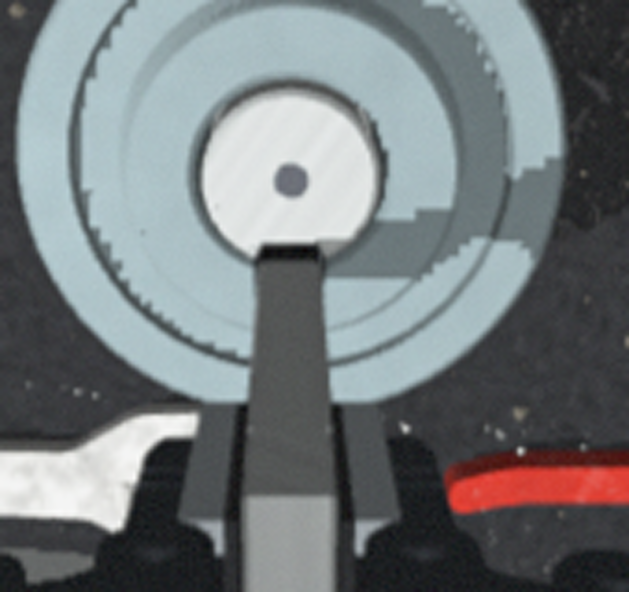

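The tip edge (row 262, cols 258–324) lines up with the notch (row 245, cols 261–320), about 1.2 mm clear of the floor. I'll enter, then shift toward the shaft to upright the key in the grip.

apply_moves --hand '[1, 1, 1, 1, 1, 1]' --pt "0 0 0.05" --pt "0 0 0.05" --pt "0 0 0.05" --pt "0 0 0.04" --pt "0 0 0" --pt "0 0 0" --roll '[0, 0, 0, 0, 0, 0]' --squeeze 30

```text
time_s: 9.47
position: [0.4785, -0.1125, 0.3259]
tool_rot: [-180.0, 0.0, 5.7]
wrist_force: [-0.0, -0.2, -0.8]
gripper_width: 0.131
gripper_force: 40.9
```

apply_moves --hand '[1, 1, 1, 1, 1, 1]' --pt "0.018 0 0" --pt "0.018 0 0" --pt "0.018 0 0" --pt "0.018 0 0" --pt "0 0 0" --pt "0 0 0" --roll '[0, 0, 0, 0, 0, 0]' --squeeze 30

```text
time_s: 9.97
position: [0.484, -0.1119, 0.3257]
tool_rot: [-180.0, 0.1, 5.7]
wrist_force: [-3.8, -0.3, -1.0]
gripper_width: 0.133
gripper_force: 40.9
```

```bash
python3 - <<'E'
from h import *
L=keyprof("w5");line(L)
E
```

```text
[ 0.484  -0.1119  0.3257] [-1.7996e+02  1.0000e-01  5.6900e+00] [-3.8 -0.3 -1. ] 0.13254794314322052 9.9667
lean 0.06342319113112466 face at tip(232.5) 15.387751055254657 tops [[2.48000000e+02 1.09281764e+01 2.56514445e-01 1.49842198e+02]
 [2.50000000e+02 1.10324553e+01 2.46215783e-01 1.47675675e+02]
 [2.52000000e+02 1.08717634e+01 2.39180011e-01 1.46084565e+02]] n 30
```

View pics/w5.png

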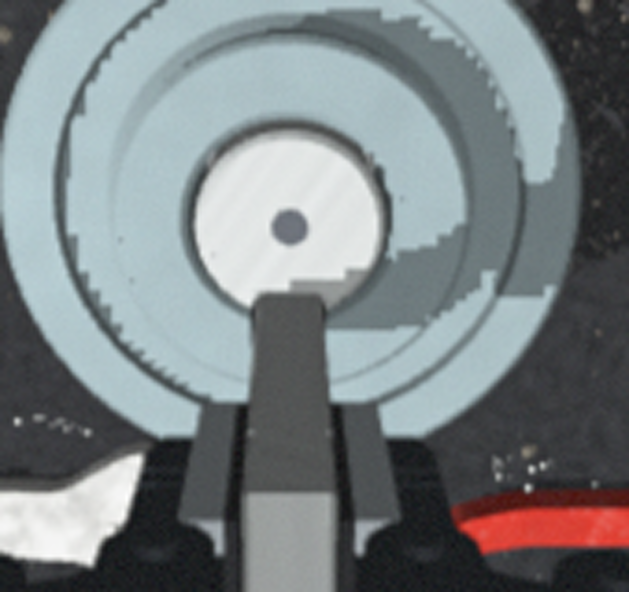

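```bash
python3 - <<'E'
from h import *
c=env.calibration("wrist");K=np.array(c["camera_matrix"]);T=np.array(c["tool_from_camera"])
for t in("w4","w5"):
    d=np.load(t+".npz")["d"]
    print(t,[tuple(np.round((T[:3,:3]@(np.linalg.inv(K)@[259,v,1]*d[v,259])+T[:3,3])[[0,2]]*1e3,1)) for v in range(186,262,4)])
E
```

```text
w4 [(np.float64(10.8), np.float64(262.8)), (np.float64(16.1), np.float64(230.5)), (np.float64(15.9), np.float64(221.1)), (np.float64(15.1), np.float64(214.2)), (np.float64(15.1), np.float64(205.3)), (np.float64(14.3), np.float64(199.9)), (np.float64(14.2), np.float64(192.7)), (np.float64(13.9), np.float64(186.6)), (np.float64(13.3), np.float64(181.8)), (np.float64(12.8), np.float64(177.0)), (np.float64(12.7), np.float64(171.6)), (np.float64(12.0), np.float64(167.9)), (np.float64(12.1), np.float64(162.6)), (np.float64(11.8), np.float64(158.7)), (np.float64(11.6), np.float64(154.8)), (np.float64(11.7), np.float64(150.3)), (np.float64(10.4), np.float64(148.9)), (np.float64(10.8), np.float64(144.3)), (np.float64(8.6), np.float64(144.8))]
w5 [(np.float64(21.3), np.float64(221.8)), (np.float64(18.5), np.float64(221.9)), (np.float64(15.6), np.float64(222.1)), (np.float64(12.6), np.float64(222.4)), (np.float64(12.3), np.float64(214.3)), (np.float64(12.5), np.float64(205.4)), (np.float64(11.8), np.float64(199.4)), (np.float64(12.0), np.float64(191.9)), (np.float64(11.9), np.float64(185.4)), (np.float64(11.7), np.float64(179.8)), (np.float64(11.2), np.float64(175.3)), (np.float64(11.4), np.float64(169.4)), (np.float64(11.2), np.float64(164.7)), (np.float64(11.5), np.float64(159.3)), (np.float64(11.2), np.float64(155.4)), (np.float64(11.4), np.float64(151.0)), (np.float64(11.0), np.float64(147.7)), (np.float64(10.5), np.float64(144.9)), (np.float64(8.9), np.float64(144.4))]
```

Now the tip is in the slot against the shaft (row 295) and the lean has dropped to about 1°. Continuing down gently.

apply_moves --hand '[1, 1, 1, 1, 1, 1, 1]' --pt "0.01 0 0.015" --pt "0.005 0 0.02" --pt "0 0 0.02" --pt "0 0 0.02" --pt "0 0 0" --pt "0 0 0" --pt "0 0 0" --roll '[0, 0, 0, 0, 0, 0, 0]' --squeeze 30

```text
time_s: 10.6
position: [0.4855, -0.1118, 0.3199]
tool_rot: [-180.0, 0.0, 5.7]
wrist_force: [-3.2, -0.7, -2.7]
gripper_width: 0.132
gripper_force: 40.8
```

apply_moves --hand '[1, 1, 1, 1, 1]' --pt "0 0 0.015" --pt "0 0 0.015" --pt "0 0 0.015" --pt "0 0 0" --pt "0 0 0" --roll '[0, 0, 0, 0, 0]'

```text
time_s: 11.02
position: [0.4855, -0.1118, 0.3163]
tool_rot: [-180.0, 0.0, 5.7]
wrist_force: [-3.0, -1.4, -0.8]
gripper_width: 0.134
gripper_force: 40.8
```

apply_moves --hand '[1, 1, 1, 1, 1, 1]' --pt "0 0 0.015" --pt "0 0 0.015" --pt "0 0 0.015" --pt "0 0 0.015" --pt "0 0 0" --pt "0 0 0" --roll '[0, 0, 0, 0, 0, 0]'

```text
time_s: 11.52
position: [0.4855, -0.1118, 0.3114]
tool_rot: [-180.0, 0.0, 5.7]
wrist_force: [-2.9, -0.9, -2.2]
gripper_width: 0.133
gripper_force: 40.8
```

apply_moves --hand '[1, 1, 1, 1, 1, 1]' --pt "0 0 0.015" --pt "0 0 0.015" --pt "0 0 0.015" --pt "0 0 0.015" --pt "0 0 0" --pt "0 0 0" --roll '[0, 0, 0, 0, 0, 0]'

```text
time_s: 12.02
position: [0.4855, -0.112, 0.308]
tool_rot: [180.0, 0.0, 5.7]
wrist_force: [-6.9, -0.5, 5.5]
gripper_width: 0.132
gripper_force: 41.9
```

```bash
python3 - <<'E'
from h import *
L=keyprof("w6");line(L);print(np.round(L[8:32:1,[1,3]],1).tolist())
E
```

```text
[ 0.4855 -0.112   0.308 ] [1.7996e+02 1.0000e-02 5.6900e+00] [-6.9 -0.5  5.5] 0.13151823758362785 12.0167
lean 0.06901901150250614 face at tip(232.5) 15.582793888693253 tops [[2.50000000e+02 1.12129445e+01 2.44743249e-01 1.47324886e+02]
 [2.52000000e+02 1.09103320e+01 2.39329432e-01 1.46014435e+02]
 [2.54000000e+02 1.02288288e+01 2.38271954e-01 1.45460460e+02]] n 27
[[38.5, 203.7], [37.3, 203.7], [35.9, 204.5], [34.8, 203.9], [33.5, 204.1], [32.2, 204.1], [30.8, 204.8], [29.6, 204.3], [28.4, 204.4], [27.0, 204.9], [26.0, 203.7], [24.7, 203.7], [23.2, 204.5], [21.8, 204.9], [20.9, 203.6], [19.2, 204.8], [18.1, 204.2], [16.8, 204.3], [15.5, 204.2], [14.5, 203.4], [12.9, 204.0], [11.3, 205.0], [10.4, 203.6], [10.7, 199.1]]
```

Key is hand-tight at about 24 mm deep and upright. Release and lift.

apply_moves --hand '[-1, -1, -1, -1, -1, -1, -1, -1, -1, -1, -1, -1]' --pt "0 0 0" --pt "0 0 0" --pt "0 0 0" --pt "0 0 0" --pt "0 0 0" --pt "0 0 0" --pt "0 0 0" --pt "0 0 -0.3" --pt "0 0 -0.4" --pt "0 0 -0.4" --pt "0 0 0" --pt "0 0 0" --roll '[0, 0, 0, 0, 0, 0, 0, 0, 0, 0, 0, 0]'

```text
time_s: 13.07
position: [0.4863, -0.1122, 0.3977]
tool_rot: [179.8, -0.3, 5.7]
wrist_force: [-0.1, -0.4, -1.0]
gripper_width: 1.002
gripper_force: 0.0
```

```bash
python3 - <<'E'
from h import *
o=env.get_obs();im,d=env.snapshot("wrist");np.savez("w7.npz",im=im,d=d,p=o["position"],r=o["tool_rot"])
cv2.imwrite("pics/w7.png",cv2.resize(im[120:280,180:350],None,fx=3.7,fy=3.7,interpolation=cv2.INTER_CUBIC))
for r in env.regions_of("wrist","key")[:1]:
    P=cloud("wrist",r["mask"],d,o);zt=np.percentile(P[:,2],95);q=P[abs(P[:,2]-zt)<.004];print(r["p"],r["pixel"],zt,q.mean(0),cv2.minAreaRect(q[:,:2].astype(np.float32)))
    yw=np.radians(5.7);Q=(P-[.4855,-.112,0]);x=Q[:,0]*np.cos(yw)+Q[:,1]*np.sin(yw)
    m=(P[:,2]<zt-.006)&(P[:,2]>.106);print("face fit x vs z",np.polyfit(P[m,2],x[m],1),m.sum())
go([.5311,.1304,.42],-20)
E
```

```text
0.95 [257.6, 206.1] 0.1632745611731731 [ 0.48562392 -0.11179487  0.16233418] ((0.48521310091018677, -0.11171512305736542), (0.022790871560573578, 0.011418987065553665), 5.979857444763184)
face fit x vs z [-0.00494717  0.01132457] 228
pos [ 0.4852 -0.1117  0.3943] [-1.7997e+02  5.0000e-02  5.6900e+00] t 13.17 units [ 0.871 -2.955 -0.321] roll 0.897
```

View pics/w7.png

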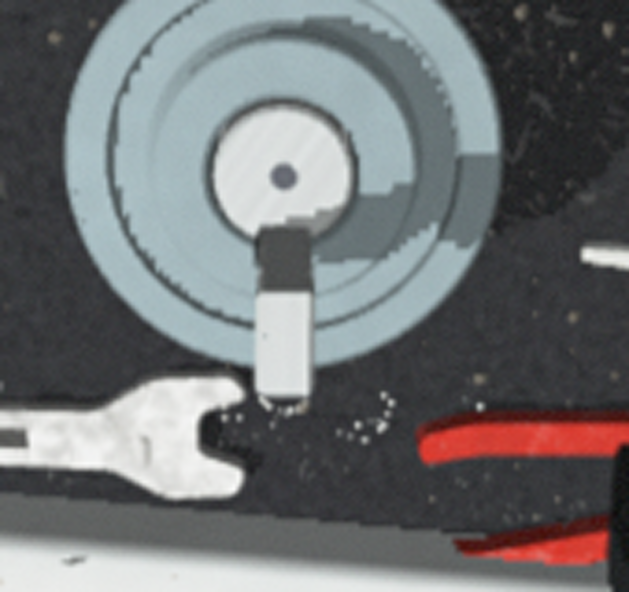

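The key stands upright by itself in the keyway: flat face at row 260, head top at (285,345). Now the drift.

apply_moves --hand '[-1, -1, -1, -1, -1, -1, -1, -1, -1, -1, -1, -1, -1, -1, -1]' --pt "0.109 -0.3695 0" --pt "0.109 -0.3695 0" --pt "0.109 -0.3695 0" --pt "0.109 -0.3695 0" --pt "0.109 -0.3695 0" --pt "0.109 -0.3695 0" --pt "0.109 -0.3695 0" --pt "0.109 -0.3695 0" --pt "0 0 0.1" --pt "0 0 0.1" --pt "0 0 0.1" --pt "0 0 0" --pt "0 0 0" --pt "0 0 0" --pt "0 0 0" --roll '[0, 0, 0, 0, 0, 0, 0, 0, 0.18, 0.18, 0.18, 0.18, 0.177, 0, 0]'

```text
time_s: 14.42
position: [0.531, 0.1304, 0.3692]
tool_rot: [179.9, 0.2, -19.9]
wrist_force: [-0.3, -0.2, 0.2]
gripper_width: 1.0
gripper_force: 0.0
```

```bash
python3 - <<'E'
from h import *
o=env.get_obs();im,d=env.snapshot("wrist");np.savez("w8.npz",im=im,d=d,p=o["position"],r=o["tool_rot"])
s=.00015;c=(.531,.130);h=.03
r=rect(im,o,.110,c,h,s);m=((r[...,2]>190)&(r[...,0]<130)).astype(np.uint8)
n,l,st,ce=cv2.connectedComponentsWithStats(m);i=1+np.argmax(st[1:,4]);cnt=max(cv2.findContours((l==i).astype(np.uint8),0,1)[0],key=len)
a=cv2.minAreaRect(cnt);e=cv2.minEnclosingCircle(cnt);f=lambda q:(c[0]+h-q[1]*s,c[1]+h-q[0]*s)
p=f(a[0]);print(p,np.array(a[1])*s,f(e[0]),e[1]*s)
P=cloud("wrist",np.ones(d.shape,bool),d,o)
q=P[(P[:,2]>.045)&(P[:,2]<.1)&(np.hypot(P[:,0]-.531,P[:,1]-.13)<.02)]
for z in(.05,.06,.07,.08,.09):
    k=q[abs(q[:,2]-z)<.005];print(z,len(k),k[:,0].max() if len(k) else 0, np.median(k[:,1]) if len(k) else 0)
go([*p,.237],-20)
cv2.imwrite("pics/w8.png",r)
E
```

```text
(0.5308207122802735, 0.13028063888549807) [0.02027394 0.02036476] (0.5310590217590333, 0.13079256744384765) 0.010738325500488281
0.05 37 0.5436408234660963 0.12628866190680546
0.06 40 0.5438930709199153 0.12619649737785885
0.07 53 0.543925249599103 0.12547038307985536
0.08 58 0.5438368110374708 0.12587514371516173
0.09 61 0.5439329825156326 0.12545056799630666
pos [0.5311 0.1303 0.3696] [ 1.7994e+02  1.3000e-01 -1.9890e+01] t 14.47 units [0.    0.    1.658] roll 0.004
```

apply_moves --hand '[-1, -1, -1, -1, -1, -1, -1, -1, 1, 1, 1, 1, 1, 1, 1, 1]' --pt "0 0 0.3" --pt "0 0 0.3" --pt "0 0 0.3" --pt "0 0 0.3" --pt "0 0 0.3" --pt "0 0 0.158" --pt "0 0 0" --pt "0 0 0" --pt "0 0 0" --pt "0 0 0" --pt "0 0 0" --pt "0 0 0" --pt "0 0 0" --pt "0 0 0" --pt "0 0 0" --pt "0 0 0" --roll '[0, 0, 0, 0, 0, 0, 0, 0, 0, 0, 0, 0, 0, 0, 0, 0]' --squeeze 60

```text
time_s: 15.8
position: [0.5318, 0.1302, 0.2392]
tool_rot: [180.0, -0.1, -20.0]
wrist_force: [-1.1, -1.7, 5.3]
gripper_width: 0.269
gripper_force: 58.4
```

```bash
python3 - <<'E'
from h import *
go([.5311,.1303,.427],-20)
E
```

```text
pos [0.5318 0.1302 0.2392] [ 1.7998e+02 -7.0000e-02 -2.0000e+01] t 15.8 units [-6.000e-03  2.000e-03 -2.347e+00] roll 0.0
```

apply_moves --hand '[1, 1, 1, 1, 1, 1, 1, 1, 1, 1, 1, 1, 1, 1, 1, 1, 1, 1, 1]' --pt "0 0 -0.2" --pt "0 0 -0.34" --pt "0 0 -0.34" --pt "0 0 -0.34" --pt "0 0 -0.34" --pt "0 0 -0.34" --pt "0 0 -0.34" --pt "0.0548 0.338 0" --pt "0.0548 0.338 0" --pt "0.0548 0.338 0" --pt "0.0548 0.338 0" --pt "0.0548 0.338 0" --pt "0.0548 0.338 0" --pt "0.0548 0.338 0" --pt "0.0548 0.338 0" --pt "0.0548 0.338 0" --pt "0 0 0" --pt "0 0 0" --pt "0 0 0" --roll '[0, 0, 0, 0, 0, 0, 0, 0, 0, 0, 0, 0, 0, 0, 0, 0, 0, 0, 0]'

```text
time_s: 17.38
position: [0.4849, -0.1115, 0.4163]
tool_rot: [-179.9, 0.1, -20.0]
wrist_force: [0.2, 0.7, -3.6]
gripper_width: 0.271
gripper_force: 59.8
```

```bash
python3 - <<'E'
from h import *
go([.4857,-.1117,.40],-20)
L=keyprof("w9",170,130);print(np.round(L[20:56,[0,1,3]],1).tolist())
E
```

```text
pos [ 0.4849 -0.1115  0.4163] [-1.7994e+02  1.4000e-01 -2.0040e+01] t 17.38 units [ 0.01  -0.     0.203] roll -0.001
[ 0.4849 -0.1115  0.4163] [-1.7994e+02  1.4000e-01 -2.0040e+01] [ 0.2  0.7 -3.6] 0.2709468429721221 17.3833
[[190.0, 9.5, 253.9], [192.0, 8.0, 253.3], [194.0, 6.1, 254.0], [196.0, 4.3, 254.3], [198.0, 2.8, 253.8], [200.0, 9.4, 227.1], [202.0, 9.7, 221.4], [204.0, 9.3, 218.3], [206.0, 9.4, 213.8], [208.0, 9.6, 208.9], [210.0, 9.3, 206.0], [212.0, 9.6, 201.1], [214.0, 11.1, 193.4], [216.0, 11.7, 188.5], [218.0, 11.3, 186.1], [220.0, 10.9, 184.1], [222.0, 11.3, 179.9], [224.0, 11.6, 176.3], [226.0, 11.8, 172.9], [228.0, 11.3, 171.5], [230.0, 11.7, 167.9], [232.0, 11.2, 166.4], [234.0, 10.7, 165.3], [236.0, 11.3, 161.4], [238.0, 11.7, 158.2], [240.0, 11.9, 155.6], [242.0, 11.6, 154.0], [244.0, 11.0, 153.2], [246.0, 12.0, 149.1], [248.0, 11.9, 147.3], [250.0, 11.3, 146.4], [252.0, 11.8, 143.6], [254.0, 11.5, 142.3], [256.0, 11.2, 141.2], [258.0, 11.5, 139.0], [260.0, 11.0, 138.1]]
```

View pics/w9.png

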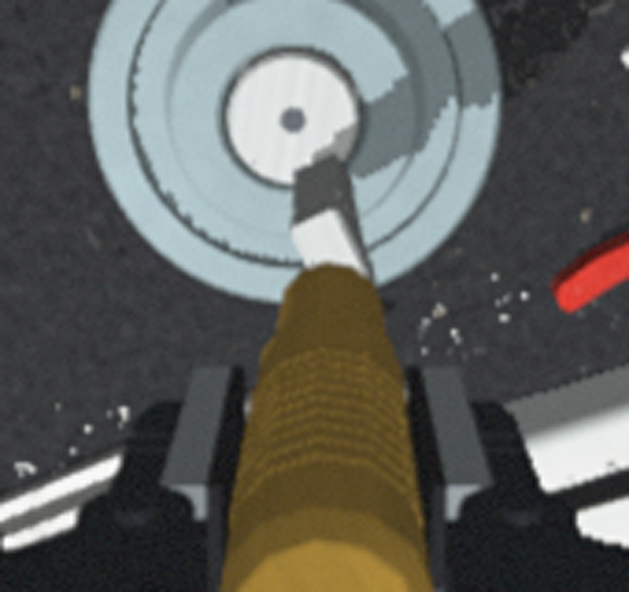

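The drift hangs upright, its end (row 268) just above and behind the head top. Nudge 1 mm forward, descend, then creep.

apply_moves --hand '[1, 1, 1, 1, 1, 1, 1]' --pt "0.016 0 0.06" --pt "0 0 0.08" --pt "0 0 0.08" --pt "0 0 0.04" --pt "0 0 0.02" --pt "0 0 0" --pt "0 0 0" --roll '[0, 0, 0, 0, 0, 0, 0]' --squeeze 90

```text
time_s: 18.02
position: [0.4865, -0.1121, 0.395]
tool_rot: [-180.0, 0.0, -20.0]
wrist_force: [-0.4, -0.0, -4.2]
gripper_width: 0.265
gripper_force: 88.0
```

apply_moves --hand '[1, 1, 1, 1, 1, 1]' --pt "0 0 0.012" --pt "0 0 0.012" --pt "0 0 0.012" --pt "0 0 0.012" --pt "0 0 0" --pt "0 0 0" --roll '[0, 0, 0, 0, 0, 0]'

```text
time_s: 18.52
position: [0.4865, -0.1122, 0.3913]
tool_rot: [-180.0, -0.0, -20.0]
wrist_force: [-0.3, 0.9, -3.9]
gripper_width: 0.268
gripper_force: 88.0
```

apply_moves --hand '[1, 1, 1, 1, 1, 1]' --pt "0 0 0.012" --pt "0 0 0.012" --pt "0 0 0.012" --pt "0 0 0.0" --pt "0 0 0" --pt "0 0 0" --roll '[0, 0, 0, 0, 0, 0]'

```text
time_s: 19.02
position: [0.4866, -0.1123, 0.3889]
tool_rot: [180.0, -0.1, -20.0]
wrist_force: [-1.9, 0.0, 2.8]
gripper_width: 0.263
gripper_force: 88.1
```

apply_moves --hand '[1, 1, 1, 1, 1]' --pt "0 0 0.012" --pt "0 0 0.012" --pt "0 0 0" --pt "0 0 0.0" --pt "0 0 0" --roll '[0, 0, 0, 0, 0]'

```text
time_s: 19.43
position: [0.4866, -0.1122, 0.3863]
tool_rot: [-180.0, -0.0, -20.0]
wrist_force: [0.4, -0.5, 1.3]
gripper_width: 0.267
gripper_force: 88.1
```

apply_moves --hand '[1, 1, 1, 1, 1]' --pt "0 0 0.012" --pt "0 0 0.012" --pt "0 0 0" --pt "0 0 0.0" --pt "0 0 0" --roll '[0, 0, 0, 0, 0]'

```text
time_s: 19.85
position: [0.4865, -0.1122, 0.3844]
tool_rot: [-180.0, -0.0, -20.0]
wrist_force: [-0.2, 0.0, 0.5]
gripper_width: 0.266
gripper_force: 88.1
```

apply_moves --hand '[1, 1, 1, 1, 1]' --pt "0 0 0.012" --pt "0 0 0.012" --pt "0 0 0" --pt "0 0 0.0" --pt "0 0 0" --roll '[0, 0, 0, 0, 0]'

```text
time_s: 20.27
position: [0.4865, -0.1122, 0.3825]
tool_rot: [-180.0, -0.0, -20.0]
wrist_force: [-0.5, -0.5, 0.5]
gripper_width: 0.267
gripper_force: 88.1
```

apply_moves --hand '[1, 1, 1, 1]' --pt "0 0 0.012" --pt "0 0 0" --pt "0 0 0.0" --pt "0 0 0" --roll '[0, 0, 0, 0]'

```text
time_s: 20.6
position: [0.4865, -0.1122, 0.3816]
tool_rot: [180.0, -0.0, -20.0]
wrist_force: [0.1, -0.3, 1.2]
gripper_width: 0.265
gripper_force: 88.1
```

apply_moves --hand '[1, 1, 1, 1, 1]' --pt "0 0 0.012" --pt "0 0 0.012" --pt "0 0 0" --pt "0 0 0.0" --pt "0 0 0" --roll '[0, 0, 0, 0, 0]'

```text
time_s: 21.02
position: [0.4866, -0.1123, 0.3807]
tool_rot: [180.0, -0.0, -20.0]
wrist_force: [-1.0, -0.2, 5.5]
gripper_width: 0.265
gripper_force: 88.5
```

apply_moves --hand '[1, 1, 1, 1]' --pt "0 0 0.012" --pt "0 0 0" --pt "0 0 0.0" --pt "0 0 0" --roll '[0, 0, 0, 0]'

```text
time_s: 21.35
position: [0.4867, -0.1124, 0.3805]
tool_rot: [180.0, -0.1, -20.0]
wrist_force: [-1.9, 0.4, 9.4]
gripper_width: 0.264
gripper_force: 88.8
```

Wedging has begun (about 13 N). Finer steps now.

apply_moves --hand '[1, 1, 1, 1]' --pt "0 0 0.01" --pt "0 0 0" --pt "0 0 0.0" --pt "0 0 0" --roll '[0, 0, 0, 0]'

```text
time_s: 21.68
position: [0.4868, -0.1124, 0.3804]
tool_rot: [180.0, -0.1, -20.0]
wrist_force: [-2.7, 0.3, 10.8]
gripper_width: 0.266
gripper_force: 89.1
```

apply_moves --hand '[1, 1, 1, 1]' --pt "0 0 0.008" --pt "0 0 0" --pt "0 0 0.0" --pt "0 0 0" --roll '[0, 0, 0, 0]'

```text
time_s: 22.02
position: [0.4868, -0.1125, 0.3803]
tool_rot: [180.0, -0.1, -20.0]
wrist_force: [-4.6, 1.3, 13.6]
gripper_width: 0.262
gripper_force: 89.3
```

apply_moves --hand '[1, 1, 1, 1]' --pt "0 0 0.008" --pt "0 0 0" --pt "0 0 0.0" --pt "0 0 0" --roll '[0, 0, 0, 0]'

```text
time_s: 22.35
position: [0.4869, -0.1125, 0.3801]
tool_rot: [179.9, -0.2, -20.0]
wrist_force: [-5.4, 1.1, 16.0]
gripper_width: 0.258
gripper_force: 89.5
```

```bash
python3 - <<'E'
from h import *
o=env.get_obs();print(o["wrist_force"],o["position"],o["joint_efforts"])
E
```

```text
[-5.43581011  1.05925828 15.9649374 ] [ 0.48686197 -0.11251272  0.38014805] [ 6.29111775e-02 -2.40562212e+01 -2.37373585e+01  3.08668222e-01
 -1.76930722e+00 -7.28446321e-04]
```

apply_moves --hand '[1, 1, 1, 1]' --pt "0 0 0.007" --pt "0 0 0" --pt "0 0 0.0" --pt "0 0 0" --roll '[0, 0, 0, 0]'

```text
time_s: 22.68
position: [0.4869, -0.1126, 0.3801]
tool_rot: [179.9, -0.2, -20.0]
wrist_force: [-4.9, 1.4, 17.8]
gripper_width: 0.261
gripper_force: 89.7
```

Push of about 22 N reached. Lift off and check drift and key.

apply_moves --hand '[1, 1, 1, 1, 1, 1, 1]' --pt "0 0 -0.04" --pt "0 0 -0.1" --pt "0 0 -0.2" --pt "0 0 -0.2" --pt "0 0 0" --pt "0 0 0" --pt "0 0 0" --roll '[0, 0, 0, 0, 0, 0, 0]'

```text
time_s: 23.27
position: [0.486, -0.112, 0.4176]
tool_rot: [-180.0, 0.2, -20.0]
wrist_force: [0.5, 1.2, -4.8]
gripper_width: 0.264
gripper_force: 88.4
```

```bash
python3 - <<'E'
from h import *
L=keyprof("w10",170,130);print(np.round(L[20:52,[0,1,3]],1).tolist())
o=env.get_obs();d=np.load("w10.npz")["d"]
# drift lateral: centre of columns per row
c=env.calibration("wrist");K=c["camera_matrix"]
for v in(204,212,224,236,248):
    z=d[v,259];i=np.nonzero(abs(d[v,200:320]-z)<.009)[0]+200;print(v,i.min(),i.max(),round(((i.min()+i.max())/2-K[0][2])*z/.291,2))
for r in env.regions_of("wrist","key")[:1]:
    P=cloud("wrist",r["mask"],d,o);zt=np.percentile(P[:,2],90);print(r["p"],"top",zt)
go([.5322,.130,.40],-20)
E
```

```text
[ 0.486  -0.112   0.4176] [-179.99    0.18  -20.01] [ 0.5  1.2 -4.8] 0.2637159237993668 23.2667
[[190.0, 6.3, 265.3], [192.0, 4.5, 265.5], [194.0, 2.7, 265.7], [196.0, 1.0, 265.7], [198.0, -0.9, 266.3], [200.0, 9.5, 226.7], [202.0, 9.7, 221.4], [204.0, 9.4, 218.1], [206.0, 9.7, 212.8], [208.0, 9.2, 210.1], [210.0, 9.4, 205.5], [212.0, 9.6, 201.3], [214.0, 11.3, 192.8], [216.0, 11.6, 188.8], [218.0, 11.4, 186.0], [220.0, 11.1, 183.5], [222.0, 11.3, 179.9], [224.0, 11.4, 176.8], [226.0, 11.6, 173.5], [228.0, 11.2, 171.8], [230.0, 12.0, 167.3], [232.0, 11.6, 165.6], [234.0, 11.3, 163.7], [236.0, 11.3, 161.4], [238.0, 11.5, 158.6], [240.0, 11.5, 156.4], [242.0, 11.5, 154.1], [244.0, 12.0, 151.1], [246.0, 11.6, 149.9], [248.0, 11.7, 147.6], [250.0, 11.6, 145.9], [252.0, 11.8, 143.8]]
204 249 268 0.51
212 248 269 0.47
224 244 272 0.13
236 221 294 -0.12
248 205 310 -0.11
0.63 top 0.28906501310274224
pos [ 0.486  -0.112   0.4174] [-179.99    0.21  -20.01] t 23.37 units [-0.491 -3.04   0.22 ] roll -0.0
```

apply_moves --hand '[1, 1, 1, 1, 1, 1, 1, 1, 1, 1, 1, 1, 1]' --pt "-0.0546 -0.338 0" --pt "-0.0546 -0.338 0" --pt "-0.0546 -0.338 0" --pt "-0.0546 -0.338 0" --pt "-0.0546 -0.338 0" --pt "-0.0546 -0.338 0" --pt "-0.0546 -0.338 0" --pt "-0.0546 -0.338 0" --pt "-0.0546 -0.338 0" --pt "0 0 0.3" --pt "0 0 0.3" --pt "0 0 0.3" --pt "0 0 0" --roll '[0, 0, 0, 0, 0, 0, 0, 0, 0, 0, 0, 0, 0]'

```text
time_s: 24.45
position: [0.5299, 0.13, 0.3402]
tool_rot: [179.7, 0.7, -20.0]
wrist_force: [-1.6, -0.4, -5.6]
gripper_width: 0.265
gripper_force: 89.0
```

apply_moves --hand '[1, 1, 1, 1, 1, 1, 1, 1, 1]' --pt "0 0 0" --pt "0 0 0.3" --pt "0 0 0.3" --pt "0 0 0.25" --pt "0 0 0.25" --pt "0 0 0.15" --pt "0 0 0" --pt "0 0 0" --pt "0 0 0" --roll '[0, 0, 0, 0, 0, 0, 0, 0, 0]'

```text
time_s: 25.2
position: [0.5341, 0.1299, 0.2493]
tool_rot: [-179.9, -0.2, -20.0]
wrist_force: [0.9, -0.4, -3.6]
gripper_width: 0.262
gripper_force: 89.0
```

apply_moves --hand '[1, 1, 1, 1, 1, 1]' --pt "0 0 0.04" --pt "0 0 0.04" --pt "0 0 0.03" --pt "0 0 0.01" --pt "0 0 0" --pt "0 0 0" --roll '[0, 0, 0, 0, 0, 0]'

```text
time_s: 25.7
position: [0.5334, 0.1299, 0.2394]
tool_rot: [-180.0, -0.1, -20.0]
wrist_force: [-2.8, -0.0, 5.4]
gripper_width: 0.267
gripper_force: 90.2
```

On the floor of the hole. Release and withdraw.

apply_moves --hand '[-1, -1, -1, -1, -1, -1, -1, -1, -1, -1, -1, -1, -1, -1]' --pt "0 0 0" --pt "0 0 0" --pt "0 0 0" --pt "0 0 0" --pt "0 0 0" --pt "0 0 0" --pt "0 0 0" --pt "0 0 -0.2" --pt "0 0 -0.4" --pt "0 0 -0.4" --pt "0 0 -0.4" --pt "0 0 -0.4" --pt "0 0 0" --pt "0 0 0" --roll '[0, 0, 0, 0, 0, 0, 0, 0, 0, 0, 0, 0, 0, 0]'

```text
time_s: 26.87
position: [0.5337, 0.13, 0.3848]
tool_rot: [-179.8, -0.3, -20.0]
wrist_force: [-0.8, 0.3, 0.1]
gripper_width: 1.0
gripper_force: 0.0
```

```bash
python3 - <<'E'
from h import *
o=env.get_obs();im,d=env.snapshot("wrist");P=cloud("wrist",np.ones(d.shape,bool),d,o)
print(o["position"],o["time_s"])
near=np.hypot(P[:,0]-.5326,P[:,1]-.13)<.025;q=P[near&(P[:,2]>.1)];print("drift top",np.median(q,0),(q.max(0)+q.min(0))/2,q[:,2].max())
q=P[near&(P[:,2]>.05)&(P[:,2]<.1)]
for z in(.05,.07,.09):k=q[abs(q[:,2]-z)<.006];print(z,len(k),k[:,0].max())
im,d=env.snapshot("top");P=cloud("top",np.ones(d.shape,bool),d)
q=P[(np.hypot(P[:,0]-.486,P[:,1]+.112)<.02)&(P[:,2]>.12)];print("key top",np.median(q,0),q[:,2].max())
cv2.imwrite("pics/top9.png",cv2.resize(im[120:260,170:380],None,fx=3.8,fy=3.8,interpolation=cv2.INTER_CUBIC))
E
```

```text
[0.5336534 0.1300318 0.3847841] 26.8667
drift top [0.54606271 0.12642579 0.29532976] [0.53999349 0.12696686 0.20662653] 0.31272017784141337
0.05 22 0.5455500633000295
0.07 52 0.5461203745862657
0.09 75 0.5459933041634913
key top [ 0.48518052 -0.10914266  0.14888321] 0.15525588837707205
```

View pics/top9.png

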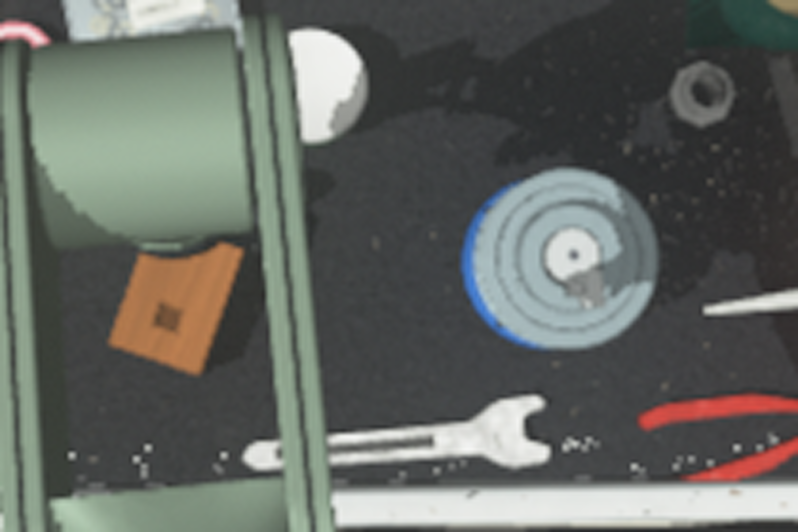

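Top view: key seated in the keyway at (590,285), and the bystanders (spanner, tin, nipple) are where they were. I'll confirm the drift's top height and hand in.

```bash
python3 - <<'E'
from h import *
o=env.get_obs();im,d=env.snapshot("wrist");P=cloud("wrist",np.ones(d.shape,bool),d,o)
q=P[(np.hypot(P[:,0]-.5335,P[:,1]-.13)<.007)&(P[:,2]<.18)];z=np.median(q[:,2]);print("drift top z",z,len(q))
if abs(z-.110)<.004: print(env.sign_off())
E
```

```text
drift top z 0.11066274483619881 200
the job is handed in; nothing more can be done
None
```

The job is handed in: the key stands about 36 mm deep in the keyway, wedged with a push of about 22 N, the drift is fully down in its hole, and the spanner, tin and nipple did not visibly move. The thread tape was mostly hidden behind the arm in the last view.

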